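Bolt the lot chest shut against its spring safety catch

ROBOT

A 6-joint arm with a two-finger parallel gripper is mounted at the origin on a cart in front of the work surface, level with it; the furniture and walls round the work are solid. World frame = base frame: x ahead of the robot, y to its left, z up, the work surface at z = 0. Lengths are in m, angles in rad, forces in N, time in s.
With the tool pointing down it reaches from about 0.375 to 0.9 m from the base axis. Payload 3.1 kg.
Tool frame: the origin (TCP) lies at the very end of the fingers, on their centre line; the grasp point (between the pads) lies 19 mm behind it; z points along the fingers, y is the direction in which the jaws open and shut (so a half turn about z gives the same grasp; the last joint's range is limited). The gripper opens to 87 mm and grips with 3 to 60 N. Pads are 19 mm wide; open, the fingers measure 117 mm over their backs; the gripper's body (75 mm by 190 mm) begins 51 mm behind the grasp point.
Start: joints at [1.01, 0.527, 1.433, -0, 1.181, -0.178], TCP at [0.233, 0.58, 0.223] pointing down, gripper open.
Joint ranges: [-3.08, 3.08], [-0.75, 2.2], [0.22, 2.44], [-1.43, 4.57], [0, 2.65], [-2.85, 2.85]. Speed limits (rad/s): [2.79, 2.79, 3.14, 3.14, 3.14, 3.14].

INTERFACE

Orientations are given as [roll, pitch, yaw] about the fixed x, y, z axes, in that order (R = Rz(yaw) Ry(pitch) Rx(roll)).
In Python, from cell import manip gives the robot as it stands.
- The arm moves only by the tool send_rows, never from a script. Its argument "motion" is text: rows parted by semicolons, each of 7 numbers parted by spaces: the shift along the tool's x, y, z in units of 50 mm (1.0 is 50 mm), then the turn, a rotation vector about the tool's x, y, z in units of 6 degrees (1.0 is 6 degrees), then the gripper's target within -1 to 1 (fully open at 1, half-way at 0, shut at -1). A call has 1 to 12 rows; each row shifts and turns the commanded pose from where the row before left it, along the tool's axes as they then stand; what a row does not reach is not made up. A row lasts 1/8 s, in which the tool goes at most 62.5 mm and 10.7 degrees, less where a joint would pass 70% of its speed; a pose out of reach is approached as far as the arm can. A call is refused whole if a number of a shift passes 1 or a number of a turn 1, either way. A call with a gripper value outside its range is refused whole. The fingers move at their own pace and stop on an object; the grip force is fixed at half the most. Time passes only in rows, so rows that do not move let the fingers close. It gives the time, the measured TCP pose, the force and the opening at its end, in the units of the state.
- manip.read_state(): the state, without advancing time (a new reading comes with each control period).
- manip.camera(name): name is "scene" or "top" or "wrist"; returns a dict with "pixels" (384x512x3 uint8, blue, green, red), "depth" (384x512 float32, m along the optical axis (not along the pixel's ray), 0 where there is no reading), "intrinsics" (3x3 intrinsics, pixels), "R" (3x3) and "t" (3): a world point X has camera coordinates R X + t. Camera axes: x right, y down, z forward; pixel columns grow to the right and rows downward; lengths in m; the calibration is good to about 2 mm. The wrist camera is an equidistant fisheye: a pixel r from the principal point sees the ray r / f radians off the axis. A picture is of the moment at which its call begins.
- manip.job_done(): hands the job in, once; it reports no verdict.
The state is a dict: "t": time; "q": joint angles; "dq": joint speeds; "tau": joint torques, N m; "eef_pos": TCP position; "eef_rot": TCP orientation; "ft_force": force on the tool from outside, world axes, zero at the start; "torque": the same for the moment, N m; "finger_gap": opening from 0.0 (shut) to 1.0 (fully open).
Only numpy, scipy, OpenCV 4.12 (cv2) and the standard library are available. Lean on these libraries where they do the work, as an engineer would, in place of code of your own. Each camera call takes 0.05 s, during which the arm holds its last target.

TASK

The lot chest is packed but its lid still stands ajar: push the lid shut, then press the red safety catch right down with one fingertip and, keeping it down all the way, slide the bolt fully home through the keeper with the other. Then let go, so that the catch springs back up behind the bolt and locks it. Lift nothing, and leave the small things lying about the chest as they are.

Things in the scene. Friction and masses are not known exactly. Their poses are not given: they have to be found in the camera images.
- chest: Low slate-blue steel chest, fixed, 200 deep (x) x 262 wide (y), top 86 mm over the worktop. Origin: centre of its underside; +x points to the hinge, z up; yaw varies. The front 50 mm of the top is a fixed deck with the keeper; the rest is the lid, hinged along the far edge (x=+100, z=86). Bolt on the lid along the line y=-25, catch beside it on its +y side. Chest coordinates in mm, lid shut.
- lid_press (a point): A bare spot on the lid's top near its front edge, on its -y side, good for pushing the lid shut: chest x=-22, y=-95, z=86 when shut. It rides with the lid.
- knob_top (a point): Centre of the top of the bolt's upright black knob, 52 mm above the lid; knob 12 mm thick (14 at the top). Chest x=+13, y=-25 when drawn, x=-19 when home: it slides to -x. Pushed from behind (+x side): there, up to x=+45 and 20 mm either side of the bolt's line, nothing rises over 17 mm above the lid. At x=50 to 58 the tooth's arm crosses, 24 mm high, 32 when lifted.
- paddle (a point): Middle of the top of the catch's red paddle, a plate 80 mm long (chest x -28 to +52), 40 wide, on a pin parallel to the bolt at chest y=+1, 26 mm above the lid (lugs to 32). It spans 7 to 47 mm from the pin; this point 30. At rest it slopes up outward by 0.28 rad, this point 36 mm above the lid; pressed right down 26 mm, chest y=+31, sloping 0.05 the other way. Fingertips can slide along it.
- keeper (a point): Middle of the opening of the steel keeper that the bolt enters, on the front deck, at chest x=-66, y=-25, z=94. The keeper is 12 mm deep, 28 wide, 18 high.
- lid (a joint): Opening angle of the lid, rad: 0 shut, 0.14 to 0.34 at the start. Stiff hinge: the lid stays where it is left and does not spring back; pushing it shut takes some 3 N at the front.
- bolt (a joint): Travel of the bolt, m: 0 drawn back (start), 0.032 fully home, against its stop. Slides with 1 to 2 N while the catch is pressed; with the catch up it has only 1 mm of play. The catch comes up behind the bolt only from about 0.030 on; the bolt may then fall back 2 mm at most.
- catch (a joint): Angle of the catch, rad: 0 at rest (up, locking), 0.33 pressed right down, against its stop; a spring pushes it back up. At the paddle's middle it takes 3 N to start, 7 N right down. The tooth clears the bolt from 0.19 on and drops onto it below that.
- padlock: Brass padlock lying flat, loose, 60 x 42 x 14 mm, beside the chest. Origin at its underside. To be left alone.
- weight_1: Small brass check weight, loose, standing, 22 mm across, 32 mm high, beside the chest. Origin at its underside. To be left alone.
- tag_bundle: Bundle of card tags, loose, 31 x 61 x 10 mm, to the right of the chest. To be left alone.
- loupe: Small folding loupe with a black case, loose, 28 x 60 x 19 mm, to the right of the chest. To be left alone.
- rubber_stamp_1: Brown rubber stamp with a turned handle, loose, standing, 29 x 48 mm, 73 mm high, at the right. To be left alone.

How it is judged:
On the way, in this order (a step that is already met when the one before it is completed fails the run):
1. the lid is shut, the bolt still drawn (value of joint lid below 0.012 rad and value of joint bolt below 0.004 m), for 0.1 s.
2. the bolt is fully home while the catch is still held down (value of joint bolt above 0.0295 m and value of joint catch above 0.205 rad and value of joint lid below 0.012 rad), for 0.1 s.
At the end, for the whole second after the job is handed in: The lid is shut (within 0.012 rad), the bolt is home through the keeper (at least 27.5 of its 32 mm) and the catch has sprung up again behind it (under 0.04 rad), all at rest (value of joint lid below 0.012 rad and value of joint bolt above 0.0275 m and value of joint catch below 0.04 rad and velocity of joint bolt below 0.005 m/s); the robot touches nothing.
It fails at once if the catch was let up on the bolt on the way (value of joint bolt between 0.006 and 0.026 m and value of joint catch below 0.2 rad).
It fails at once if the lid was lifted (value of joint lid above 0.45 rad).
It fails at once if something lying about was disturbed (distance of any of padlock, weight_1, tag_bundle, loupe, rubber_stamp_1 from where it was at the start of the episode above 0.02 m).
It also fails if it takes over 42 s, if anything falls off the work surface, if the arm or the gripper's body presses on something with over 40 N, if the wrist force passes 120 N, or if a joint passes its speed limit or range.

## Working session

There is one attempt and no reset: what is moved stays moved. The work goes in short steps, Python scripts to look and compute and a tool call to move; the robot and the scene stay as the last step left them, time stands still between calls to the robot, and variables do not carry over. Pictures are saved under pics/ and viewed, and the job is handed in when it is done.

Besides the shell and the picture viewer there is one more tool, called by a JSON object that holds its "api" and its "payload". send_rows: Moves the arm, as the interface text tells. Its arguments: {"type":"object","properties":{"motion":{"type":"string"}},"required":["motion"]}

```bash
ls; mkdir -p pics
python3 - <<'E'
from cell import manip
import cv2,numpy as np
s=manip.read_state();print(s)
for n in ["scene","top","wrist"]:
    c=manip.camera(n);cv2.imwrite(f"pics/{n}0.png",c["pixels"]);np.savez(f"pics/{n}0.npz",**c)
    print(n,c["intrinsics"],c["R"],c["t"])
E
```

```text
pics
{'t': 0.0, 'q': array([ 1.00950148e+00,  5.28471749e-01,  1.43391965e+00, -1.49979109e-06,
        1.18136238e+00, -1.78509427e-01]), 'dq': array([ 0.00141798, -0.00108977,  0.00062083, -0.00021124, -0.00025436,
       -0.0008152 ]), 'tau': array([-1.61853964e-04, -4.40037632e+01, -1.76592493e+01,  6.32674713e-02,
        5.81607269e-02, -1.83167340e-04]), 'eef_pos': array([0.23302286, 0.57914502, 0.22156267]), 'eef_rot': array([-3.13946562e+00, -3.82371926e-04,  2.75880740e+00]), 'ft_force': array([ 0.86010299, -0.84562785,  0.50098365]), 'torque': array([-0.00707048, -0.03463416,  0.02555836]), 'finger_gap': 0.9986145623243119}
scene [[376.60450396   0.         259.86474566]
 [  0.         376.60450396 194.07665909]
 [  0.           0.           1.        ]] [[ 0.64269155 -0.76601327 -0.01308628]
 [-0.5713314  -0.46783192 -0.67432464]
 [ 0.51041944  0.44085935 -0.73831906]] [-0.50239866  0.29896685  0.71895119]
top [[403.57689467   0.         255.65498531]
 [  0.         403.57689467 187.7643139 ]
 [  0.           0.           1.        ]] [[ 0.02902739 -0.99937286 -0.02028071]
 [-0.99742886 -0.02762905 -0.06612345]
 [ 0.06552165  0.02214796 -0.99760532]] [-0.18179515  0.54783487  1.22027634]
wrist [[297.31863964   0.         259.06851306]
 [  0.         297.31863964 193.47920752]
 [  0.           0.           1.        ]] [[ 0.37431837  0.92729818 -0.00196207]
 [ 0.89280401 -0.35982089  0.27097957]
 [ 0.25057287 -0.10318437 -0.9625831 ]] [-0.62348891 -0.03291057  0.39111151]
```

View pics/scene0.png

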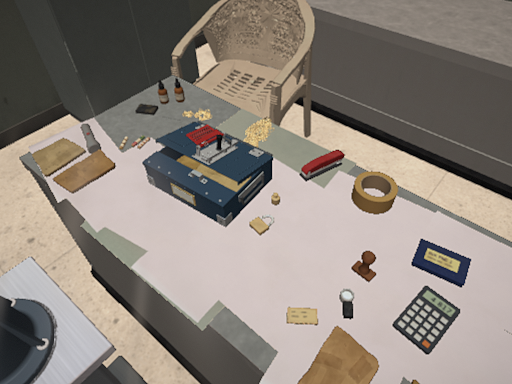

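View pics/top0.png

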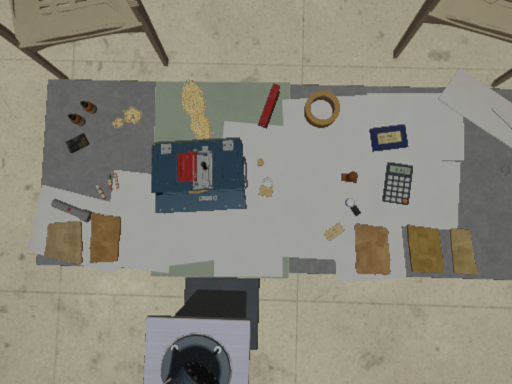

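View pics/wrist0.png

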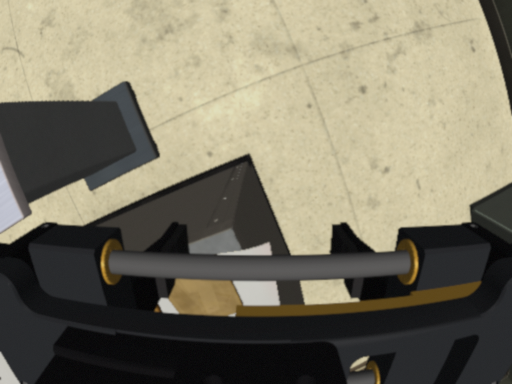

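```bash
cat > h.py <<'E'
import numpy as np
def cloud(c):
    d=c["depth"];K=c["intrinsics"];v,u=np.mgrid[0:d.shape[0],0:d.shape[1]]
    P=np.stack([(u-K[0,2])/K[0,0]*d,(v-K[1,2])/K[1,1]*d,d],-1)
    return (P-c["t"])@c["R"]
def proj(c,X):
    p=np.asarray(X)@c["R"].T+c["t"];q=p@c["intrinsics"].T
    return q[...,:2]/q[...,2:]
E
python3 - <<'E'
import numpy as np,cv2
from h import *
for n,(a,b,w,h) in dict(top=(140,125,120,95),scene=(135,110,145,115)).items():
    c=np.load(f"pics/{n}0.npz");W=cloud(c)
    cv2.imwrite(f"pics/{n}c.png",cv2.resize(c["pixels"][b:b+h,a:a+w],None,fx=5,fy=5,interpolation=cv2.INTER_CUBIC))
    z=W[b:b+h,a:a+w,2]; print(n,np.isnan(z).sum(),(c["depth"][b:b+h,a:a+w]==0).sum())
    zz=np.clip(z/0.2*255,0,255).astype(np.uint8)
    cv2.imwrite(f"pics/{n}z.png",cv2.resize(cv2.applyColorMap(zz,cv2.COLORMAP_JET),None,fx=5,fy=5,interpolation=cv2.INTER_NEAREST))
c=np.load("pics/top0.npz");W=cloud(c)
for r in range(135,220,4): print(r,[tuple(np.round(W[r,k]*1000).astype(int)) for k in (160,185,201,230)])
E
```

```text
top 0 52
scene 0 62
135 [(np.int64(712), np.int64(140), np.int64(0)), (np.int64(714), np.int64(61), np.int64(-1)), (np.int64(714), np.int64(10), np.int64(7)), (np.int64(717), np.int64(-81), np.int64(4))]
139 [(np.int64(698), np.int64(138), np.int64(4)), (np.int64(701), np.int64(61), np.int64(-1)), (np.int64(686), np.int64(-4), np.int64(87)), (np.int64(689), np.int64(-89), np.int64(86))]
143 [(np.int64(671), np.int64(116), np.int64(88)), (np.int64(674), np.int64(43), np.int64(86)), (np.int64(674), np.int64(-5), np.int64(90)), (np.int64(677), np.int64(-89), np.int64(88))]
147 [(np.int64(660), np.int64(115), np.int64(88)), (np.int64(661), np.int64(42), np.int64(89)), (np.int64(662), np.int64(-6), np.int64(93)), (np.int64(664), np.int64(-90), np.int64(94))]
151 [(np.int64(647), np.int64(113), np.int64(92)), (np.int64(649), np.int64(40), np.int64(93)), (np.int64(650), np.int64(-7), np.int64(95)), (np.int64(652), np.int64(-91), np.int64(95))]
155 [(np.int64(635), np.int64(113), np.int64(93)), (np.int64(631), np.int64(31), np.int64(134)), (np.int64(637), np.int64(-8), np.int64(102)), (np.in
[... 2362 characters left out ...]
.int64(87)), (np.int64(487), np.int64(35), np.int64(84)), (np.int64(488), np.int64(-12), np.int64(88)), (np.int64(491), np.int64(-95), np.int64(82))]
211 [(np.int64(473), np.int64(108), np.int64(84)), (np.int64(475), np.int64(35), np.int64(82)), (np.int64(477), np.int64(2), np.int64(-5)), (np.int64(480), np.int64(-89), np.int64(1))]
215 [(np.int64(461), np.int64(129), np.int64(0)), (np.int64(463), np.int64(50), np.int64(3)), (np.int64(465), np.int64(1), np.int64(1)), (np.int64(467), np.int64(-89), np.int64(1))]
219 [(np.int64(449), np.int64(127), np.int64(4)), (np.int64(451), np.int64(51), np.int64(-2)), (np.int64(452), np.int64(-1), np.int64(7)), (np.int64(455), np.int64(-90), np.int64(4))]
```

View pics/topc.png

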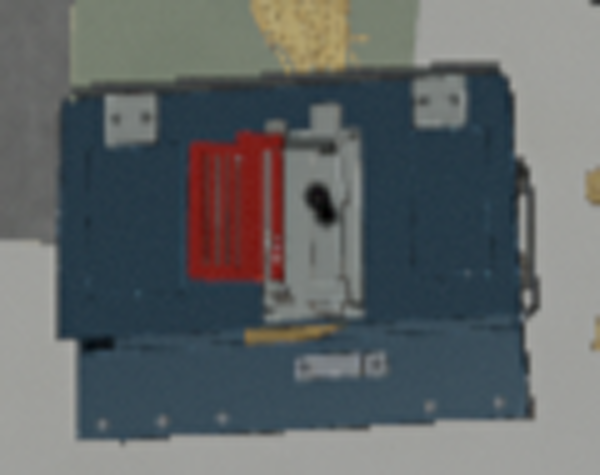

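View pics/scenec.png

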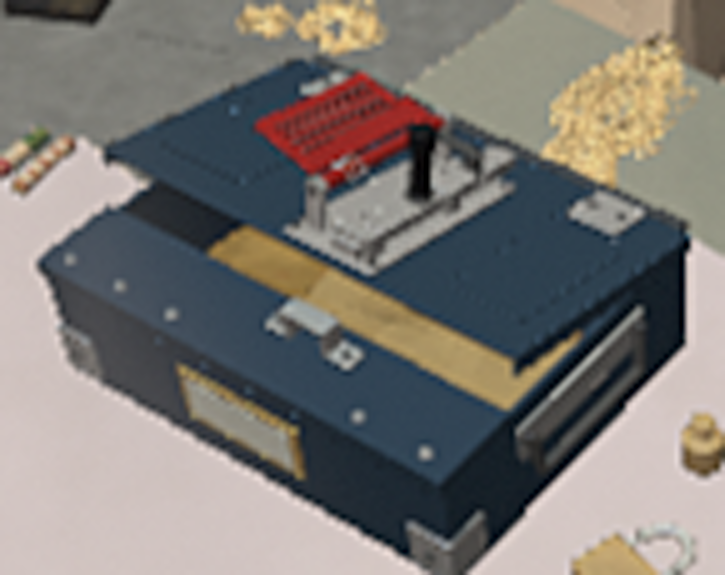

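View pics/topz.png

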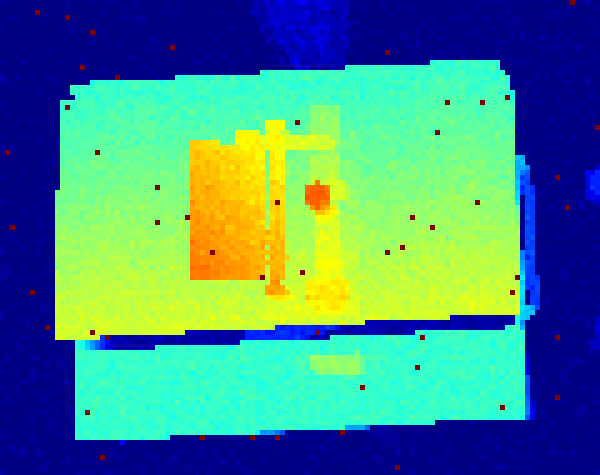

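```bash
cat > fit.py <<'E'
import numpy as np,cv2
from h import *
from scipy.optimize import least_squares
c=np.load("pics/top0.npz");W=cloud(c);z=cv2.medianBlur(W[...,2].astype(np.float32),3)
K=c["intrinsics"];C=-c["R"].T@c["t"]
def ray(u,v,h):
    d=c["R"].T@np.array([(u-K[0,2])/K[0,0],(v-K[1,2])/K[1,1],1]);return C+d*(h-C[2])/d[2]
m=z>0.06
fr=[];re=[];ri=[];le=[]
for u in range(160,240):
    r=np.where(m[130:220,u])[0]+130
    fr.append(ray(u,r[-1]+.5,.086));re.append(ray(u,r[0]-.5,.086))
for v in range(196,207):
    r=np.where(m[v,140:270])[0]+140
    le.append(ray(r[0]-.5,v,.086));ri.append(ray(r[-1]+.5,v,.086))
fr,re,le,ri=[np.array(a)[:,:2] for a in(fr,re,le,ri)]
def res(p):
    x,y,a=p;R=np.array([[np.cos(a),-np.sin(a)],[np.sin(a),np.cos(a)]])
    f=lambda q:(q-[x,y])@R
    return np.r_[f(fr)[:,0]+.1,f(re)[:,0]-.1,f(le)[:,1]-.131,f(ri)[:,1]+.131]
s=least_squares(res,[.58,0,0],loss="soft_l1",f_scale=.002)
print(s.x)
for n,q in zip(["fr","re","le","ri"],np.split(res(s.x),np.cumsum([len(fr),len(re),len(le)]))):print(n,np.round([np.median(q)*1e3,q.std()*1e3],2))
x,y,a=s.x
R=np.array([[np.cos(a),-np.sin(a),0],[np.sin(a),np.cos(a),0],[0,0,1]])
L=((W-[x,y,0])@R)*1e3  # chest coords mm
g=(L[...,0]>-45)&(L[...,0]<90)&(abs(L[...,1]+90)<30)&(L[...,2]>60)&(L[...,2]<150)
X=L[g];A=np.polyfit(X[:,0]-100,X[:,2]-86,1);print("lid slope",A,np.arctan(-A[0]))
k=(L[...,2]>145)&(L[...,2]<170)&(abs(L[...,1]+25)<15)&(L[...,0]>-30)&(L[...,0]<60);print("knob",np.median(L[k],0),k.sum())
k=(abs(L[...,2]-104)<4)&(L[...,0]<-55)&(L[...,0]>-95);print("keeper",np.median(L[k],0),k.sum())
th=np.arctan(-A[0])
def lidpt(x,y,h):  # chest mm -> world with lid open th
    dx=x-100;xx=100+dx*np.cos(th)+h*np.sin(th);zz=86-dx*np.sin(th)+h*np.cos(th)
    return np.array([xx,y,zz])
def w(p):return R@(np.asarray(p,float)/1e3)+[x,y,0]
print("press",w(lidpt(-22,-95,0)),"shut",w([-22,-95,86]))
for n in("top","scene"):
    cc=np.load(f"pics/{n}0.npz");im=cv2.resize(cc["pixels"],None,fx=5,fy=5,interpolation=cv2.INTER_CUBIC)
    def P(p):return tuple(int(t) for t in proj(cc,w(p))*5+2.5)
    for h in(0,86):
        q=[(-100,-131,h),(100,-131,h),(100,131,h),(-100,131,h)]
        for i in range(4):cv2.line(im,P(q[i]),P(q[(i+1)%4]),(0,255,0),1)
    for p in [lidpt(13,-25,52),lidpt(-22,-95,0),(-66,-25,94),lidpt(12,30,36)]:cv2.circle(im,P(p),4,(255,255,0),1)
    a0,b0=(140,125) if n=="top" else(135,110);
    cv2.imwrite(f"pics/{n}o.png",im[b0*5:b0*5+580,a0*5:a0*5+730])
E
python3 fit.py
```

```text
[0.58201324 0.00220726 0.10861873]
fr [-4.7   1.76]
re [4.96 1.98]
le [-0.83  0.58]
ri [0.87 0.71]
lid slope [-0.21773332 -0.16898013] 0.2143872434376851
knob [ 19.91242226 -27.98771019 155.5032558 ] 24
keeper [-68.95710227 -25.37612535 103.90616507] 38
press [ 0.57321789 -0.09431503  0.11195535] shut [ 0.57044139 -0.0946178   0.086     ]
```

View pics/topo.png

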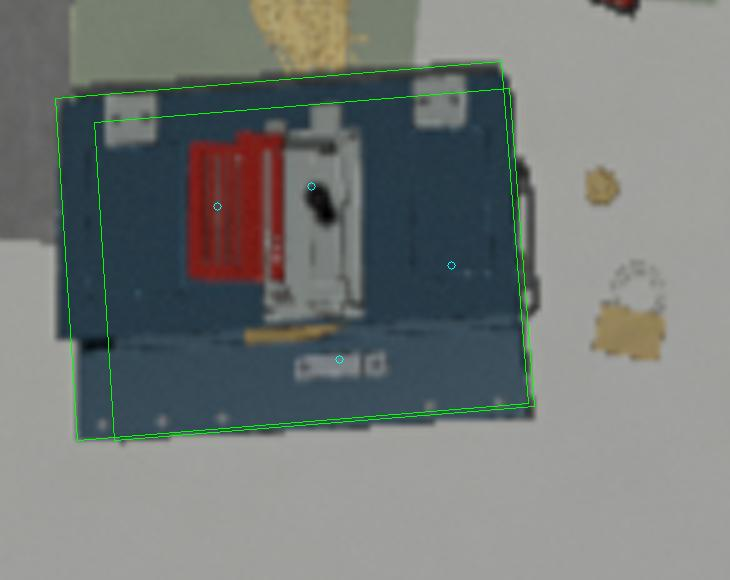

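View pics/sceneo.png

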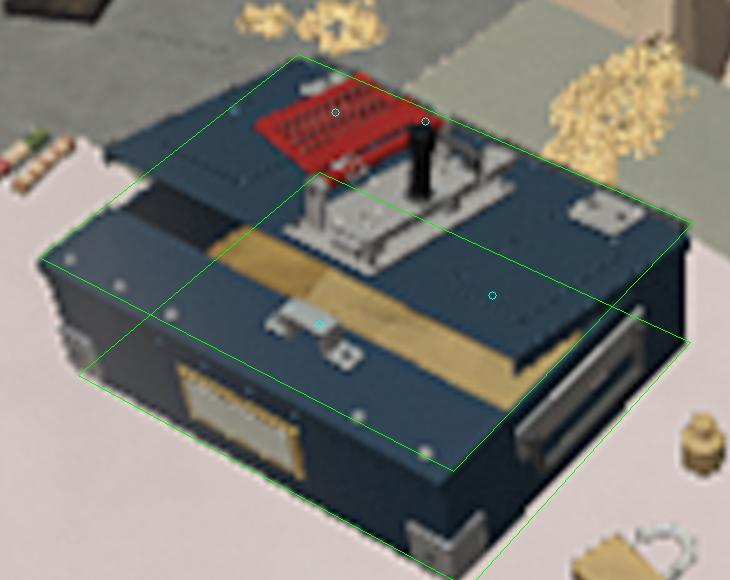

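```bash
sed -i 's/f(le)\[:,1\]-.131,f(ri)\[:,1\]+.131\]/[10*np.median(f(le)[:,1]-.131)],[10*np.median(f(ri)[:,1]+.131)]]/; s/np.cumsum(\[len(fr),len(re),len(le)\])/np.cumsum([len(fr),len(re),1])/' fit.py; python3 fit.py
```

```text
[0.58202505 0.00210292 0.10701104]
fr [-4.68  1.66]
re [5.01 1.88]
le [-8.34  0.  ]
ri [8.34 0.  ]
lid slope [-0.21763739 -0.13382754] 0.21429565598793873
knob [ 19.95048137 -27.84383898 155.5032558 ] 24
keeper [-68.90539215 -25.37868614 103.90616507] 38
press [ 0.57307216 -0.09440536  0.11194443] shut [ 0.57029755 -0.09470341  0.086     ]
```

View pics/topo.png

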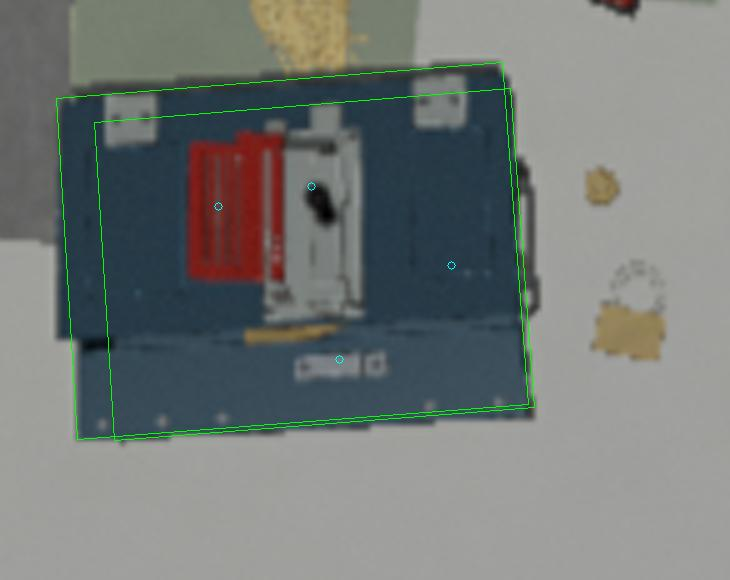

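View pics/sceneo.png

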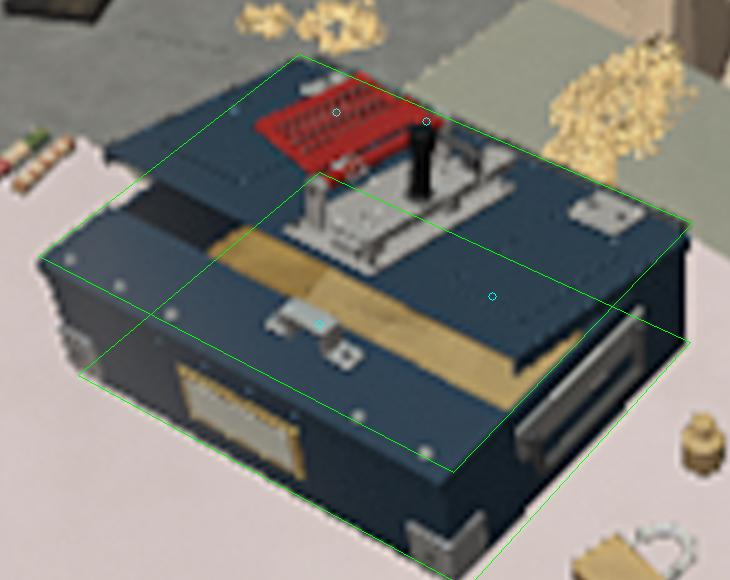

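```bash
sed -i 's/loss="soft_l1",f_scale=.002/x_scale=[.01,.01,.01]/' fit.py; python3 fit.py
```

```text
[0.58242785 0.00068277 0.08821072]
fr [-4.93  0.82]
re [4.95 0.98]
le [-6.64  0.  ]
ri [6.64 0.  ]
lid slope [-0.21718285  0.22384777] 0.21386163162648839
knob [ 20.12311278 -26.03335848 155.5032558 ] 24
keeper [-68.55866032 -25.18143536 103.90616507] 38
press [ 0.57165106 -0.09564114  0.11189269] shut [ 0.56888254 -0.09588599  0.086     ]
```

View pics/topo.png

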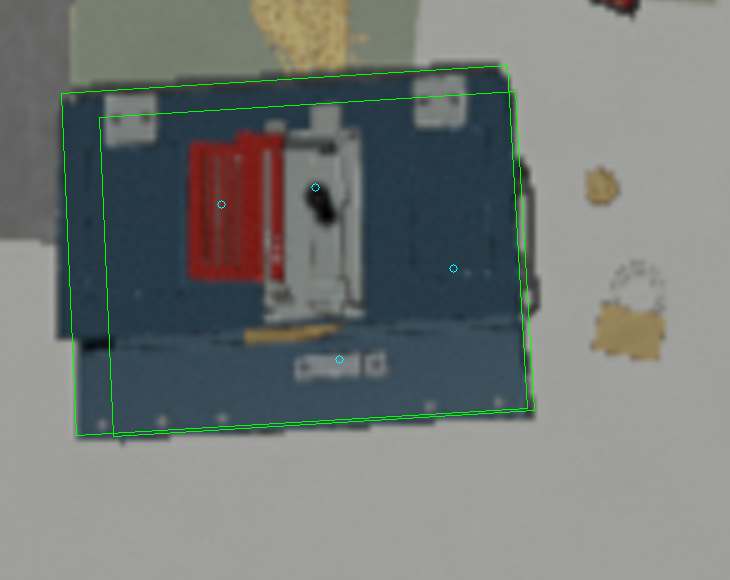

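View pics/sceneo.png

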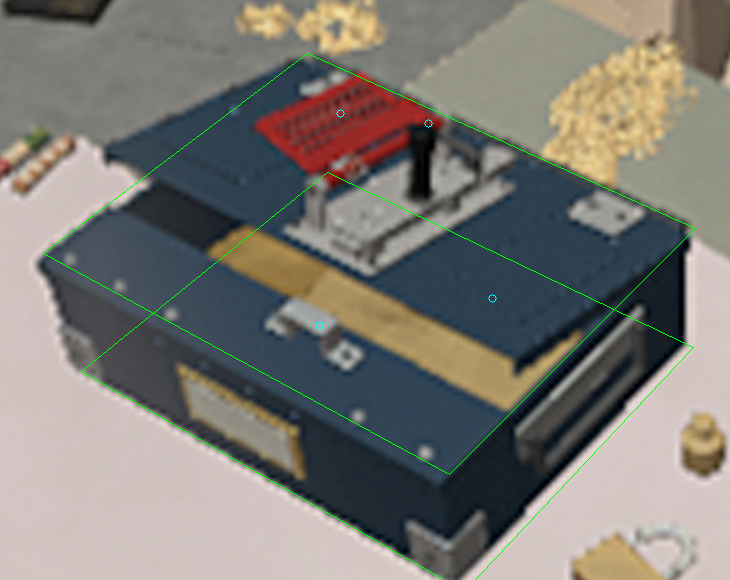

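{"api": "send_rows", "payload": {"motion": "0 0 -0.1 0 0 -0.9 -1; 0 0 -0.1 0 0 -0.9 -1; 0 0 -0.1 0 0 -0.9 -1; 0 0 -0.1 0 0 -0.9 -1; 0 0 -0.1 0 0 -0.8 -1; -0.4 -1 0 0 0 0 -1; -0.4 -1 0 0 0 0 -1; -0.4 -1 0 0 0 0 -1; -0.4 -1 0 0 0 0 -1; -0.4 -1 0 0 0 0 -1; -0.4 -1 0 0 0 0 -1; -0.4 -1 0 0 0 0 -1"}}

```text
t: 1.65
eef_pos: [0.4008, 0.2401, 0.2476]
eef_rot: [3.141, 0.0, -3.063]
ft_force: [0.6, 0.7, 0.2]
finger_gap: 0.009
```

{"api": "send_rows", "payload": {"motion": "-0.4 -1 0 0 0 0 -1; -0.4 -1 0 0 0 0 -1; -0.4 -1 0 0 0 0 -1; -0.4 -1 0 0 0 0 -1; 0 0 0 0 0 0 -1; 0 0 0 0 0 0 -1"}}

```text
t: 2.4
eef_pos: [0.4948, 0.0488, 0.2471]
eef_rot: [3.141, -0.002, -3.064]
ft_force: [0.0, 0.5, 0.9]
finger_gap: 0.003
```

Run:
```python
from cell import manip
import cv2,numpy as np
s=manip.read_state();print(s["eef_pos"],s["eef_rot"])
c=manip.camera("wrist");cv2.imwrite("pics/wrist1.png",c["pixels"]);np.savez("pics/wrist1.npz",**c)
```

```text
[0.49480839 0.04876222 0.24713957] [ 3.14074462e+00 -1.65210594e-03 -3.06446019e+00]
```

View pics/wrist1.png

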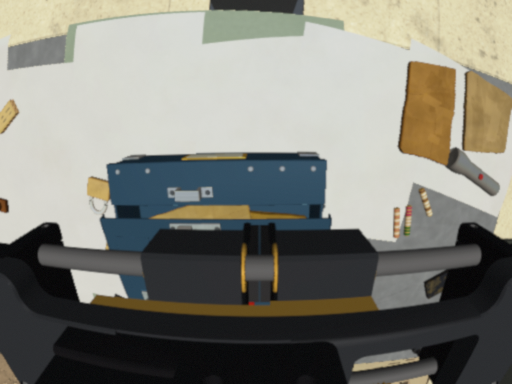

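```bash
cat >> h.py <<'E'
def wray(c,u,v,h):
    K=c["intrinsics"];a,b=u-K[0,2],v-K[1,2];r=np.hypot(a,b);th=r/K[0,0]
    d=np.array([a/r*np.sin(th),b/r*np.sin(th),np.cos(th)]);d=c["R"].T@d;C=-c["R"].T@c["t"]
    return C+d*(h-C[2])/d[2]
E
python3 - <<'E'
import numpy as np,cv2
c=np.load("pics/wrist1.npz");im=c["pixels"][140:260,90:345]
cv2.imwrite("pics/w1c.png",cv2.resize(im,None,fx=3,fy=3,interpolation=cv2.INTER_CUBIC))
E
```

```text
(no output)
```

View pics/w1c.png

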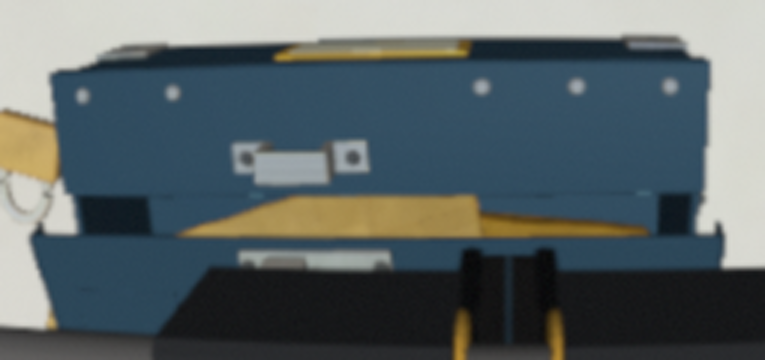

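Run:
```python
import numpy as np
from h import *
c=np.load("pics/wrist1.npz")
g=lambda u,v,h=.086:wray(c,90+(u+.5)/3-.5,140+(v+.5)/3-.5,h)
A=g(52,72);B=g(709,60);k1=g(249,158,.089);k2=g(350,157,.089);kt=g(291,152,.104);kb=g(291,183,.104);r1=g(63,195);r2=g(693,192)
for n,p in dict(A=A,B=B,k1=k1,k2=k2,kt=kt,kb=kb,r1=r1,r2=r2).items():print(n,np.round(p*1e3,1))
a=np.arctan2(-(B-A)[0],(B-A)[1]);print("width",np.linalg.norm(B-A),"yaw",a, np.arctan2(-(k2-k1)[0],(k2-k1)[1]))
cen=(A+B)/2+.1*np.array([np.cos(a),np.sin(a),0]);print(cen)
R=np.array([[np.cos(a),-np.sin(a)],[np.sin(a),np.cos(a)]])
for p in(k1,k2,kt,kb,r1,r2):print(np.round((p-cen)[:2]@R*1e3,1))
```

```text
A [ 488.5 -136.4   86. ]
B [467.  121.2  86. ]
k1 [517.2 -49.8  89. ]
k2 [513.8 -10.1  89. ]
kt [509.3 -29.5 104. ]
kb [521.  -29.4 104. ]
r1 [ 540.4 -134.3   86. ]
r2 [518.7 121.7  86. ]
width 0.2585710624425109 yaw 0.08336509060639663 0.08517803106141333
[0.57740975 0.00073478 0.086     ]
[-64.2 -45.4]
[-64.3  -5.5]
[-70.4 -24.5]
[-58.7 -25.4]
[ -48.1 -131.4]
[-48.5 125.4]
```

{"api": "send_rows", "payload": {"motion": "-0.3 -0.75 0 0 0 -0.07 -1; -0.3 -0.75 0 0 0 0 -1; -0.3 -0.75 0 0 0 0 -1; -0.27 -0.75 0 0 0 0 -1; 0 0 0.6 0 0 0 -1; 0 0 0.6 0 0 0 -1; 0 0 0.6 0 0 0 -1; 0 0 0.4 0 0 0 -1; 0 0 0.2 0 0 0 -1; 0 0 0 0 0 0 -1"}}

```text
t: 3.7
eef_pos: [0.566, -0.0949, 0.1272]
eef_rot: [3.141, -0.001, -3.055]
ft_force: [0.5, -0.6, 0.4]
finger_gap: 0.006
```

{"api": "send_rows", "payload": {"motion": "0 0 0.15 0 0 0 -1; 0 0 0.15 0 0 0 -1; 0 0 0.15 0 0 0 -1; 0 0 0.15 0 0 0 -1; 0 0 0.12 0 0 0 -1; 0 0 0 0 0 0 -1"}}

```text
t: 4.45
eef_pos: [0.5664, -0.096, 0.0908]
eef_rot: [3.141, -0.0, -3.057]
ft_force: [-0.7, -0.2, 0.1]
finger_gap: 0.004
```

{"api": "send_rows", "payload": {"motion": "0 0 0.05 0 0 0 -1; 0 0 0.05 0 0 0 -1; 0 0 0.03 0 0 0 -1; 0 0 0 0 0 0 -1"}}

```text
t: 4.95
eef_pos: [0.5668, -0.0961, 0.0863]
eef_rot: [-3.141, 0.001, -3.056]
ft_force: [-1.8, 0.5, 8.6]
finger_gap: 0.008
```

{"api": "send_rows", "payload": {"motion": "0 0 0.05 0 0 0 -1; 0 0 0 0 0 0 -1; 0 0 0 0 0 0 -1; 0 0 -0.5 0 0 0 -1; 0 0 -0.8 0 0 0 -1; 0 0 -0.8 0 0 0 -1; 0 0 -0.8 0 0 0 -1; 0.8 0 -0.3 0 0 0 -1; 0.8 0 0 0 0 0 -1;0.8 0 0 0 0 0 -1; 0 0 0 0 0 0 -1"}}

```text
t: 6.32
eef_pos: [0.4438, -0.1054, 0.2423]
eef_rot: [3.14, -0.002, -3.058]
ft_force: [1.1, 0.3, 0.4]
finger_gap: 0.009
```

Run:
```python
from cell import manip
import cv2,numpy as np
s=manip.read_state();print(s["eef_pos"],s["eef_rot"],s["ft_force"])
for n in["wrist","scene","top"]:
    c=manip.camera(n);cv2.imwrite(f"pics/{n}2.png",c["pixels"]);np.savez(f"pics/{n}2.npz",**c)
c=np.load("pics/scene2.npz")["pixels"][110:225,135:280];cv2.imwrite("pics/scene2c.png",cv2.resize(c,None,fx=5,fy=5,interpolation=cv2.INTER_CUBIC))
```

```text
[ 0.44384475 -0.10542547  0.2423439 ] [ 3.14018486e+00 -2.24383933e-03 -3.05771858e+00] [1.14561424 0.25191406 0.36600267]
```

View pics/wrist2.png

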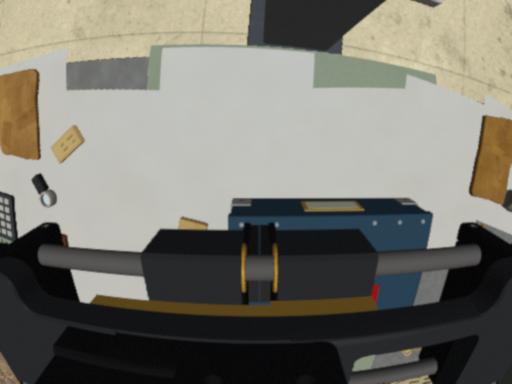

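View pics/scene2c.png

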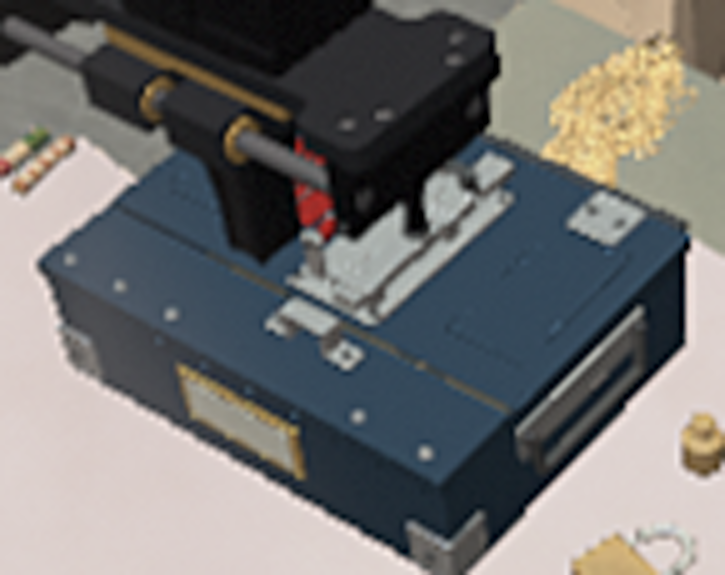

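Run:
```python
import numpy as np,cv2
from h import *
a=.084;R=np.array([[np.cos(a),-np.sin(a),0],[np.sin(a),np.cos(a),0],[0,0,1]]);o=np.array([.578,.0005,0])
for n in("top","scene"):
    c=np.load(f"pics/{n}2.npz");L=(cloud(c)-o)@R*1e3
    g=(L[...,0]>-45)&(L[...,0]<90)&(abs(L[...,1]+80)<35)&(L[...,2]>60)&(L[...,2]<130)
    X=L[g]; 
    if len(X)>20:print(n,len(X),np.polyfit(X[:,0]-100,X[:,2]-86,1))
    k=(L[...,2]>128)&(L[...,2]<146)&(abs(L[...,1]+25)<15)&(L[...,0]>-30)&(L[...,0]<60);print("knob",k.sum(),np.median(L[k],0) if k.any() else 0)
    im=cv2.resize(c["pixels"],None,fx=5,fy=5,interpolation=cv2.INTER_CUBIC)
    for p in[(13,-25,138),(12,31,122),(-66,-25,104),(-100,-131,86),(-100,131,86),(100,-131,86),(100,131,86)]:
        q=proj(c,R@(np.array(p)/1e3)+o)*5+2.5;cv2.circle(im,tuple(int(t) for t in q),5,(0,255,255),1)
    a0,b0=(140,125) if n=="top" else(135,110)
    cv2.imwrite(f"pics/{n}2o.png",im[b0*5:b0*5+560,a0*5:a0*5+730])
```

```text
top 1103 [0.00586495 0.75043862]
knob 20 [ 12.93669543 -25.63175494 136.93919107]
scene 1055 [0.00433677 0.38765954]
knob 1 [ 14.48650915 -31.10149229 129.0335263 ]
```

View pics/top2o.png

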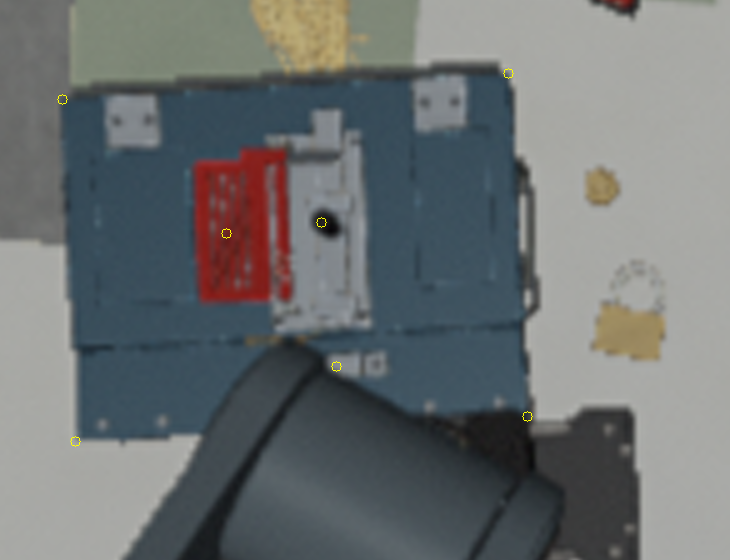

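View pics/scene2o.png

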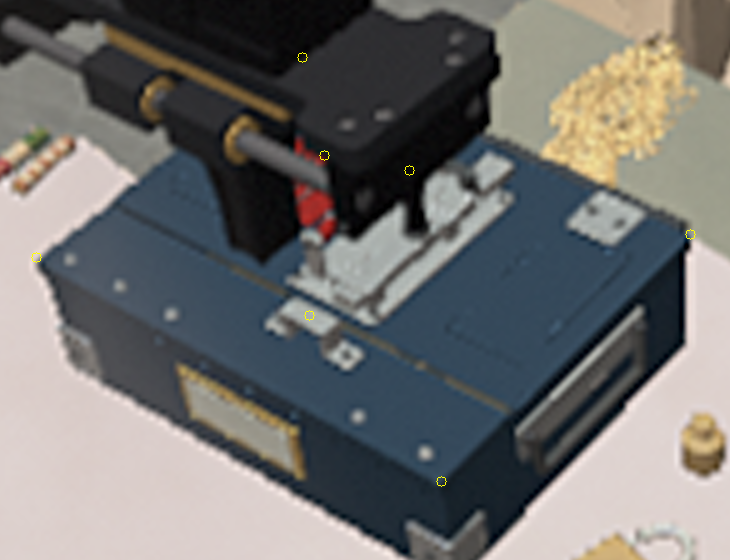

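{"api": "send_rows", "payload": {"motion": "-0.6 0.3 0 0 0 0 0; -0.6 0.3 0 0 0 0 0; -0.6 0.35 0 0 0 0 0; -0.6 0.35 0 0 0 0 0; -0.6 0.35 0 0 0 0 0; -0.52 0.29 0 0 0 0 0; 0 0 0.5 0 0 0 0; 0 0 0.5 0 0 0 0; 0 0 0.5 0 0 0 0; 0 0 0 0 0 0 0; 0 0 0 0 0 0 0"}}

```text
t: 7.85
eef_pos: [0.6152, 0.0055, 0.168]
eef_rot: [-3.141, 0.002, -3.056]
ft_force: [0.3, 0.1, -0.7]
finger_gap: 0.498
```

```bash
cat > look.py <<'E'
from cell import manip
import cv2,numpy as np,sys
t=sys.argv[1]
s=manip.read_state();p=s["eef_pos"];print(s["t"],p,s["eef_rot"],s["ft_force"],s["finger_gap"])
a=.084;R=np.array([[np.cos(a),-np.sin(a)],[np.sin(a),np.cos(a)]]);print("chest",(p[:2]-[.578,.0005])@R*1e3,p[2]*1e3-86)
for n in["wrist","scene"]:
    c=manip.camera(n)["pixels"]
    if n=="scene":c=cv2.resize(c[90:225,135:290],None,fx=5,fy=4.4,interpolation=cv2.INTER_CUBIC)
    cv2.imwrite(f"pics/{n}_{t}.png",c)
E
python3 look.py a
```

```text
7.85 [0.6151892  0.00548673 0.16804044] [-3.14120836e+00  1.56659851e-03 -3.05586881e+00] [ 0.2824415   0.05159216 -0.65544641] 0.49780077358306607
chest [37.47646422  1.84893111] 82.04043640731365
```

View pics/wrist_a.png

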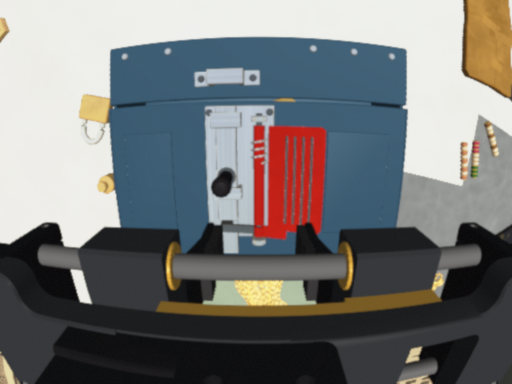

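View pics/scene_a.png

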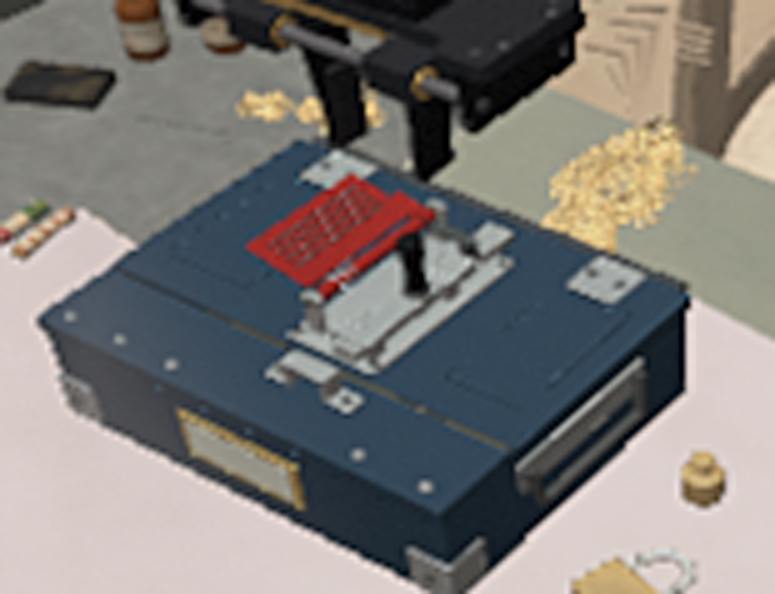

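{"api": "send_rows", "payload": {"motion": "0.09 0.02 0.2 0 0 0 0; 0 0 0.3 0 0 0 0; 0 0 0.3 0 0 0 0; 0 0 0 0 0 0 0; 0 0 0 0 0 0 0"}}

```text
t: 8.57
eef_pos: [0.6094, 0.0059, 0.1273]
eef_rot: [3.141, -0.0, -3.056]
ft_force: [0.8, 0.1, 0.1]
finger_gap: 0.503
```

```bash
python3 look.py b
```

```text
8.575 [0.60935186 0.00594797 0.12727393] [ 3.14147995e+00 -4.82588397e-04 -3.05632167e+00] [0.79819394 0.09491036 0.08949098] 0.5030737023065394
chest [31.6984083   2.79829771] 41.27393468571577
```

View pics/wrist_b.png

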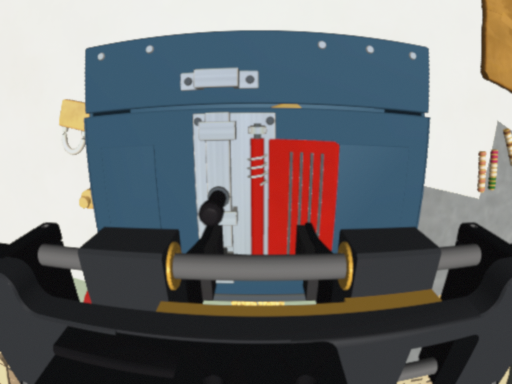

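View pics/scene_b.png

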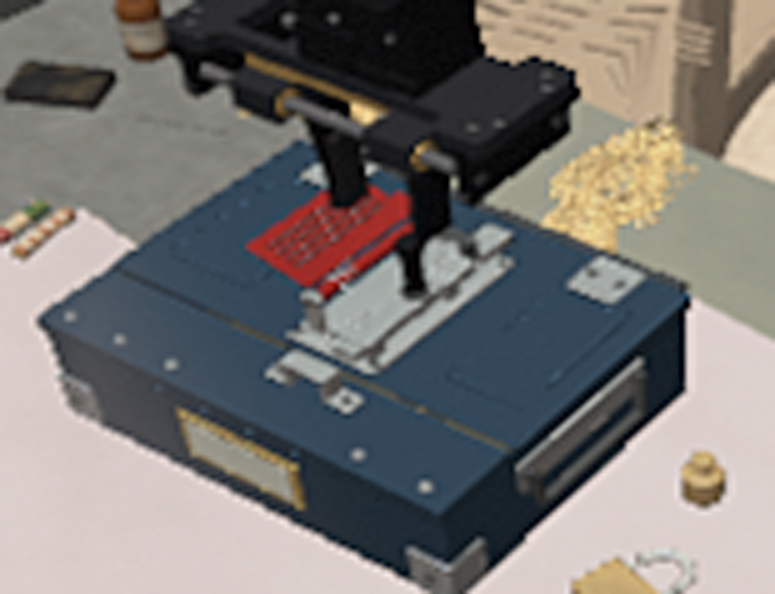

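{"api": "send_rows", "payload": {"motion": "0 0 0.1 0 0 0 0; 0 0 0.1 0 0 0 0; 0 0 0.06 0 0 0 0; 0 0 0 0 0 0 0; 0 0 0 0 0 0 0"}}

```text
t: 9.3
eef_pos: [0.6098, 0.0068, 0.1152]
eef_rot: [3.14, 0.001, -3.057]
ft_force: [-0.1, 3.6, 5.5]
finger_gap: 0.502
```

{"api": "send_rows", "payload": {"motion": "0 0 0.06 0 0 0 0; 0 0 0.04 0 0 0 0; 0 0 0 0 0 0 0; 0 0 0 0 0 0 0"}}

```text
t: 9.8
eef_pos: [0.6099, 0.007, 0.1121]
eef_rot: [3.14, 0.002, -3.056]
ft_force: [-2.3, 3.1, 14.9]
finger_gap: 0.506
```

```bash
python3 look.py c
```

```text
9.8 [0.60989189 0.00699205 0.11212811] [ 3.14039712e+00  2.12593547e-03 -3.05644642e+00] [-2.34089931  3.11850665 14.86322879] 0.5060224615409208
chest [32.32412797  3.79339103] 26.12810734992405
```

View pics/scene_c.png

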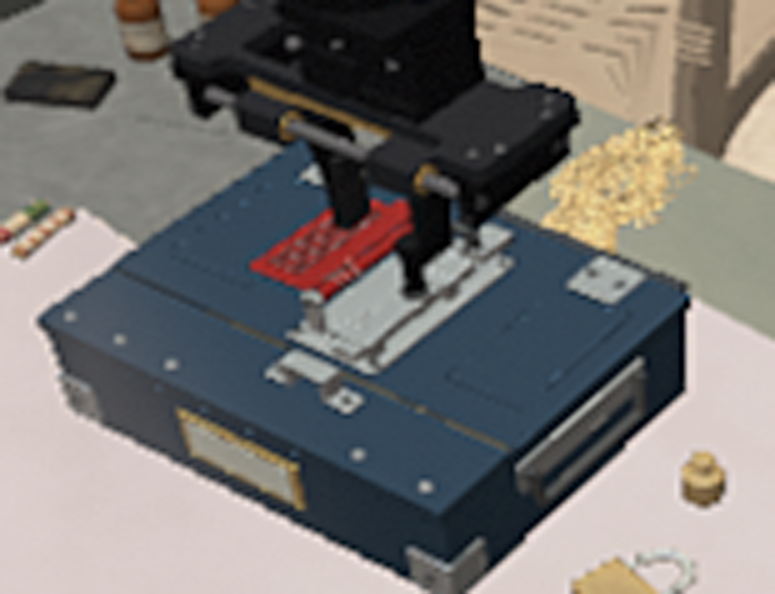

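View pics/wrist_c.png

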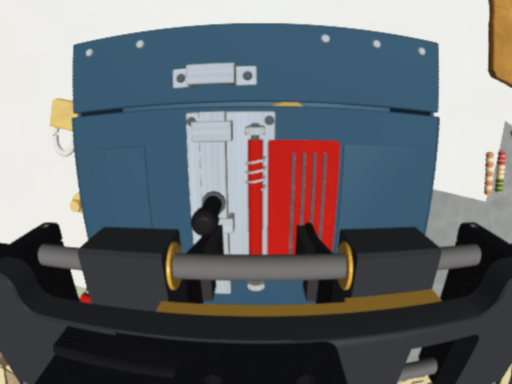

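{"api": "send_rows", "payload": {"motion": "0.06 0 0.01 0 0 0 0; 0.06 0 0.01 0 0 0 0; 0.06 0 0 0 0 0 0; 0 0 0 0 0 0 0"}}

```text
t: 10.4
eef_pos: [0.6076, 0.0058, 0.1125]
eef_rot: [-3.141, 0.017, -3.058]
ft_force: [6.7, 4.3, 11.5]
finger_gap: 0.501
```

{"api": "send_rows", "payload": {"motion": "0.05 0 0.01 0 0 0 0; 0.05 0 0 0 0 0 0; 0 0 0 0 0 0 0"}}

```text
t: 10.78
eef_pos: [0.6045, 0.0047, 0.1125]
eef_rot: [-3.139, 0.021, -3.059]
ft_force: [8.8, 4.0, 11.2]
finger_gap: 0.497
```

{"api": "send_rows", "payload": {"motion": "0.05 0 0.02 0 0 0 0; 0.05 0 0.01 0 0 0 0; 0.05 0 0 0 0 0 0; 0.05 0 0 0 0 0 0; 0 0 0 0 0 0 0"}}

```text
t: 11.4
eef_pos: [0.5979, 0.0031, 0.1125]
eef_rot: [-3.137, 0.029, -3.059]
ft_force: [11.0, 3.7, 14.7]
finger_gap: 0.502
```

{"api": "send_rows", "payload": {"motion": "0.06 0 0 0 0 0 0; 0.06 0 0 0 0 0 0; 0.06 0 0 0 0 0 0; 0.06 0 0 0 0 0 0; 0 0 0 0 0 0 0"}}

```text
t: 12.02
eef_pos: [0.5861, 0.0016, 0.1126]
eef_rot: [-3.136, 0.029, -3.059]
ft_force: [10.3, 2.2, 16.4]
finger_gap: 0.502
```

{"api": "send_rows", "payload": {"motion": "0.06 0 0 0 0 0 0; 0.06 0 0 0 0 0 0; 0.06 0 0 0 0 0 0; 0 0 0 0 0 0 0"}}

```text
t: 12.52
eef_pos: [0.5774, 0.0006, 0.1125]
eef_rot: [-3.136, 0.029, -3.059]
ft_force: [10.4, 2.2, 15.9]
finger_gap: 0.501
```

{"api": "send_rows", "payload": {"motion": "0.04 0 0 0 0 0 0; 0.04 0 0 0 0 0 0; 0 0 0 0 0 0 0; 0 0 0 0 0 0 0"}}

```text
t: 13.02
eef_pos: [0.5768, 0.0005, 0.1126]
eef_rot: [-3.135, 0.037, -3.059]
ft_force: [18.2, 5.3, 12.7]
finger_gap: 0.501
```

```bash
python3 look.py d
python3 - <<'E'
from cell import manip
import numpy as np,cv2
from h import *
c=manip.camera("top");np.savez("pics/top3.npz",**c)
a=.084;R=np.array([[np.cos(a),-np.sin(a),0],[np.sin(a),np.cos(a),0],[0,0,1]]);o=np.array([.578,.0005,0])
im=cv2.resize(c["pixels"],None,fx=5,fy=5,interpolation=cv2.INTER_CUBIC)
q=proj(c,R@(np.array((-19,-25,138))/1e3)+o)*5+2.5;print(q-[700,625])
cv2.imwrite("pics/top3.png",im[625:1205,700:1430])
E
```

```text
13.025 [5.76830662e-01 4.79953676e-04 1.12629550e-01] [-3.13531617  0.03656528 -3.05855359] [18.17606972  5.28258079 12.72098264] 0.500960442747571
chest [-1.16689711  0.0781333 ] 26.62955031318114
[324.09313298 279.72018727]
```

View pics/scene_d.png

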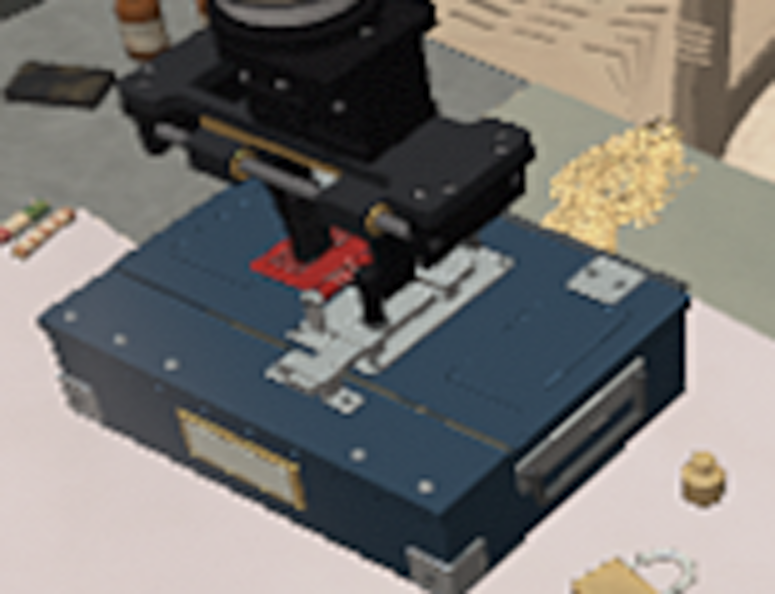

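View pics/wrist_d.png

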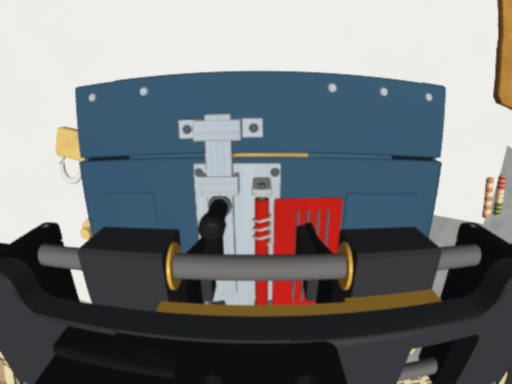

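View pics/top3.png

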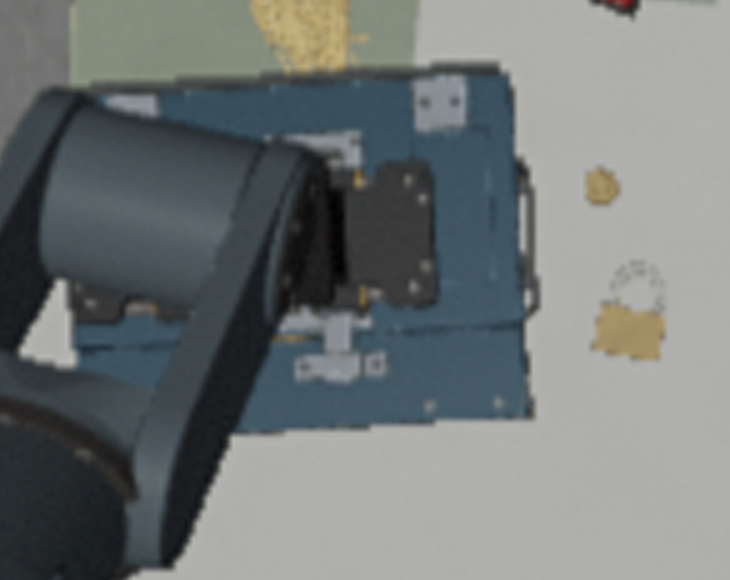

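{"api": "send_rows", "payload": {"motion": "0.04 0 0.03 0 0 0 0; 0.03 0 0 0 0 0 0; 0 0 0 0 0 0 0; 0 0 0 0 0 0 0"}}

```text
t: 13.68
eef_pos: [0.5768, 0.0004, 0.1126]
eef_rot: [-3.135, 0.044, -3.059]
ft_force: [20.7, 6.8, 14.9]
finger_gap: 0.503
```

Run:
```python
from cell import manip
import numpy as np
from h import *
c=manip.camera("wrist");np.savez("pics/wrist4.npz",**c)
import cv2;cv2.imwrite("pics/w4c.png",cv2.resize(c["pixels"][95:260,150:320],None,fx=4,fy=3.6,interpolation=cv2.INTER_CUBIC))
```

```text
(no output)
```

View pics/w4c.png

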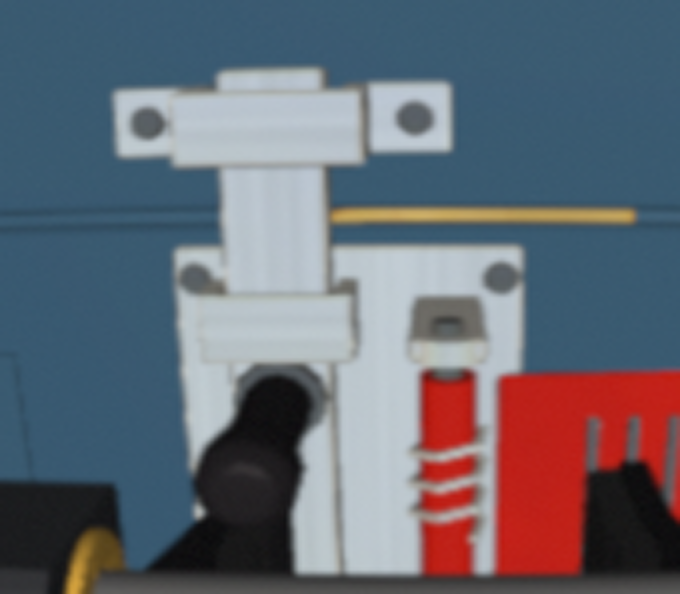

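{"api": "send_rows", "payload": {"motion": "-0.08 0 0 0 0 0 0; -0.08 0 0 0 0 0 0; -0.08 0 0 0 0 0 0; 0 0 0 0 0 0 0"}}

```text
t: 14.22
eef_pos: [0.5772, 0.0007, 0.112]
eef_rot: [-3.136, 0.019, -3.057]
ft_force: [1.0, -0.9, 32.2]
finger_gap: 0.499
```

{"api": "send_rows", "payload": {"motion": "-0.06 0 -0.04 0 0 0 0; -0.06 0 -0.02 0 0 0 0; -0.05 0 0 0 0 0 0; 0 0 0 0 0 0 0"}}

```text
t: 14.72
eef_pos: [0.5776, 0.0009, 0.1122]
eef_rot: [-3.137, 0.001, -3.054]
ft_force: [-8.4, -5.6, 26.6]
finger_gap: 0.499
```

{"api": "send_rows", "payload": {"motion": "-0.03 0 -0.1 0 0 0 0; 0 0 -0.2 0 0 0 0; 0 0 -0.4 0 0 0 0; 0 0 -0.8 0 0 0 0; 0 0 -1 0 0 0 0; 0 0 -1 0 0 0 0; 0.8 0 -0.5 0 0 0 0; 1 0 0 0 0 0 0; 1 0 0 0 0 0 0; 1 0 0 0 0 0 0; 0 0 0 0 0 0 0"}}

```text
t: 16.1
eef_pos: [0.3856, -0.0118, 0.3074]
eef_rot: [3.14, -0.003, -3.057]
ft_force: [1.3, -0.4, -0.2]
finger_gap: 0.504
```

```bash
python3 look.py e
python3 - <<'E'
from cell import manip
import numpy as np,cv2
from h import *
c=manip.camera("top")
a=.084;R=np.array([[np.cos(a),-np.sin(a),0],[np.sin(a),np.cos(a),0],[0,0,1]]);o=np.array([.578,.0005,0])
L=(cloud(c)-o)@R*1e3
g=(L[...,0]>-45)&(L[...,0]<90)&(abs(L[...,1]+80)<35)&(L[...,2]>60)&(L[...,2]<130);X=L[g];print(len(X),np.polyfit(X[:,0]-100,X[:,2]-86,1))
k=(L[...,2]>128)&(L[...,2]<146)&(abs(L[...,1]+25)<15)&(L[...,0]>-50)&(L[...,0]<40);print("knob",k.sum(),np.median(L[k],0) if k.any() else 0)
k=(abs(L[...,1]-31)<3)&(abs(L[...,0]-12)<30);print("paddle h",np.median(L[k][:,2])-86)
cv2.imwrite("pics/top5.png",cv2.resize(c["pixels"][115:230,140:290],None,fx=5,fy=5,interpolation=cv2.INTER_CUBIC))
E
```

```text
16.1 [ 0.3855532  -0.01183014  0.30737667] [ 3.1402407  -0.00330766 -3.05723911] [ 1.28660697 -0.44919788 -0.19285293] 0.5036345630543196
chest [-192.80275918    3.85986263] 221.37667426539622
1110 [0.00636354 0.65379512]
knob 23 [-17.95356107 -26.46980048 137.33867186]
paddle h 36.34493081225705
```

View pics/scene_e.png

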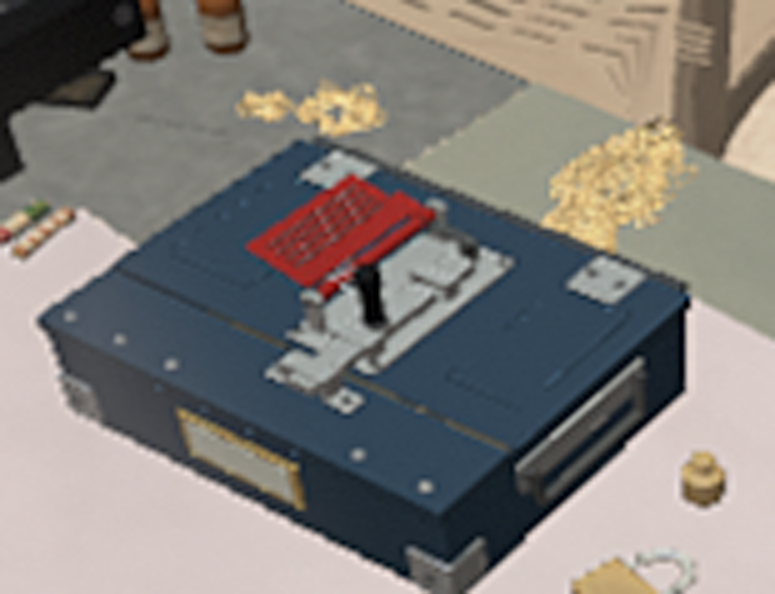

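View pics/top5.png

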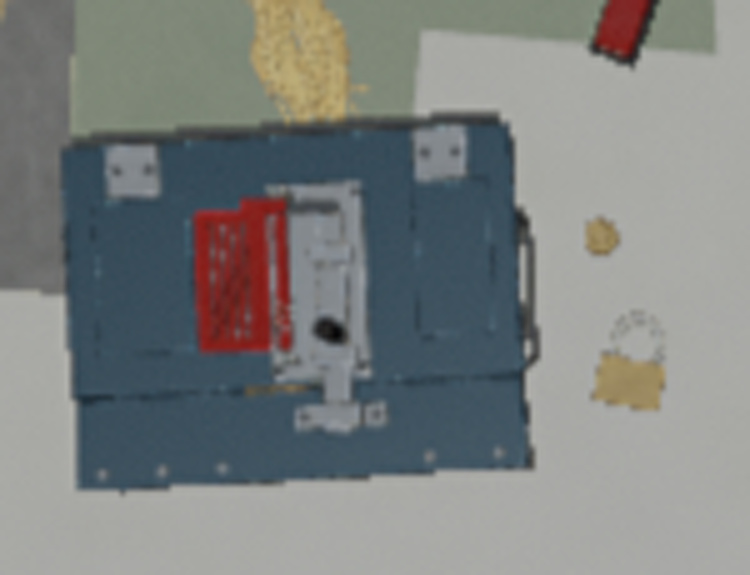

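Knob is home (x≈-18 against 12.9 before), the paddle is back up at 36 mm (its rest height), the lid is flat, and the robot is clear. Handing in.

```bash
python3 -c "
from cell import manip
print(manip.job_done())"
```

```text
the job is handed in; nothing more can be done
None
```

The lid is shut, the bolt is home through the keeper, and the catch has sprung back up behind it. I handed the job in at about 16 s; no verdict was reported.

I pushed the lid shut with the closed fingertips. Then I held the paddle against its stop with one fingertip and pushed the bolt home with the other. I backed off the knob, lifted clear and moved the arm away.

**Last checks:**
- **Bolt:** In the top camera the knob moved from x = +12.9 to −18.0 mm, about 31 of the 32 mm. The measurement is good to 1–2 mm. Before I let go, pushing harder on the knob moved it no further, so it was at its stop.
- **Catch:** The paddle is back at 36.3 mm above the lid, against 36 mm at rest.
- **Lid:** The measured slope is about −0.006 rad, which is shut within measurement error.
- **Loose things:** The padlock and the check weight look unmoved in the pictures. I did not check the tag bundle, loupe and stamp again, but the arm never went near them.
- **Forces:** The highest readings were about 32 N pressing down on the paddle and 21 N pushing along the bolt.

**Disagreement:** The first chest fit from the top view gave a wrong yaw and centre (residuals of about 5 mm). I replaced it with a fit from the wrist camera on the deck edge and keeper. The knob position measured after the lid was shut agreed with the new fit to within 1 mm.

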